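# Deal the coasters out to two serving trays

### The job

Deal the four coasters from the stack in the wooden caddy out to the two serving trays, one at a time from the top and turn by turn: oak tray first, then green, oak, green, so that each tray ends up with one marble and one terracotta coaster, stacked flat on the tray's floor just opposite the caddy's open end. Do not bear down hard on the stone, and do not upset or shift the cups that already stand on the trays.

Things in the scene. Friction and masses are not known exactly. Their poses are not given: they have to be found in the camera images.
- caddy: Oak coaster caddy, fixed: a channel along its y axis, open at both ends, 122 mm across (x), 100 mm long (y); floor 16 mm above the worktop; side walls 106 mm apart inside, 46 mm high, notched to 27 mm in the middle. The four coasters lie stacked in it, flush with the ends; top of the full stack 40 mm above the worktop. Origin: centre of its underside, on the worktop; z up.
- coaster_1: Round stone coaster, cork underside, 100 mm across, 6 mm thick, 110 to 200 g, too wide for the gripper. Slippery on its neighbours, caddy and trays (friction 0.2 to 0.3), finger pads hold it better. Origin: centre of its underside; z up. Pale marble; top of the stack.
- coaster_2: Round stone coaster, cork underside, 100 mm across, 6 mm thick, 110 to 200 g, too wide for the gripper. Slippery on its neighbours, caddy and trays (friction 0.2 to 0.3), finger pads hold it better. Origin: centre of its underside; z up. Pale marble; second from the top.
- coaster_3: Round stone coaster, cork underside, 100 mm across, 6 mm thick, 110 to 200 g, too wide for the gripper. Slippery on its neighbours, caddy and trays (friction 0.2 to 0.3), finger pads hold it better. Origin: centre of its underside; z up. Red-brown terracotta; third from the top.
- coaster_4: Round stone coaster, cork underside, 100 mm across, 6 mm thick, 110 to 200 g, too wide for the gripper. Slippery on its neighbours, caddy and trays (friction 0.2 to 0.3), finger pads hold it better. Origin: centre of its underside; z up. Red-brown terracotta; lowest, on the caddy's floor.
- oak_tray: Pale oak serving tray, fixed, axes parallel to the caddy's, on its +y or -y side (they swap). Origin 114 to 118 mm from the caddy's, on the underside, where the coasters go: tray spans x -74 to +162, y -61 to +61 mm about it. Floor 4 mm thick, rim 4 mm thick and 14 mm high; inside 228 x 114 mm. Loop handles 35 mm high at the x ends. Dotted mug at its rear.
- green_tray: Green serving tray, fixed, axes parallel to the caddy's, on its +y or -y side (they swap). Origin 114 to 118 mm from the caddy's, on the underside, where the coasters go: tray spans x -74 to +162, y -61 to +61 mm about it. Floor 4 mm thick, rim 4 mm thick and 14 mm high; inside 228 x 114 mm. Loop handles 35 mm high at the x ends. Pink cup at its rear.
- dotted_mug: White mug with dots, 82 mm wide, 114 mm with its handle, 91 mm high, loose on the oak tray about 105 mm behind (+x of) the tray's origin. Origin: centre of its underside; z up.
- pink_cup: Pink and white espresso cup, 64 mm wide, 88 mm with its handle, 49 mm high, loose on the green tray about 105 mm behind (+x of) the tray's origin. Origin: centre of its underside; z up.

How it is judged:
On the way, in this order (a step that is already met when the one before it is completed fails the run):
1. the first (top, marble) coaster lies flat in the oak tray, those dealt before it still lie in their trays and those below it are still stacked in the caddy (y of coaster_1 in the frame of oak_tray between -0.011 and 0.011 m and x of coaster_1 in the frame of oak_tray between -0.03 and 0.05 m and z of coaster_1 in the frame of oak_tray between 0.001 and 0.0075 m and angle between each of coaster_1, coaster_2, coaster_3, coaster_4's own z axis and vertical below 0.07 rad and horizontal distance between each of coaster_2, coaster_3, coaster_4 and caddy below 0.025 m), for 0.2 s.
2. the second (marble) coaster lies flat in the green tray, those dealt before it still lie in their trays and those below it are still stacked in the caddy (y of coaster_2 in the frame of green_tray between -0.011 and 0.011 m and x of coaster_2 in the frame of green_tray between -0.03 and 0.05 m and z of coaster_2 in the frame of green_tray between 0.001 and 0.0075 m and angle between each of coaster_2, coaster_1, coaster_3, coaster_4's own z axis and vertical below 0.07 rad and y of coaster_1 in the frame of oak_tray between -0.011 and 0.011 m and x of coaster_1 in the frame of oak_tray between -0.03 and 0.05 m and z of coaster_1 in the frame of oak_tray between 0.001 and 0.0075 m and horizontal distance between each of coaster_3, coaster_4 and caddy below 0.025 m), for 0.2 s.
3. the third (terracotta) coaster lies flat in the oak tray, those dealt before it still lie in their trays and those below it are still stacked in the caddy (y of coaster_3 in the frame of oak_tray between -0.011 and 0.011 m and x of coaster_3 in the frame of oak_tray between -0.03 and 0.05 m and z of coaster_3 in the frame of oak_tray between 0.001 and 0.0135 m and angle between each of coaster_3, coaster_1, coaster_2, coaster_4's own z axis and vertical below 0.07 rad and y of coaster_1 in the frame of oak_tray between -0.011 and 0.011 m and x of coaster_1 in the frame of oak_tray between -0.03 and 0.05 m and z of coaster_1 in the frame of oak_tray between 0.001 and 0.0075 m and y of coaster_2 in the frame of green_tray between -0.011 and 0.011 m and x of coaster_2 in the frame of green_tray between -0.03 and 0.05 m and z of coaster_2 in the frame of green_tray between 0.001 and 0.0075 m and horizontal distance between coaster_4 and caddy below 0.025 m), for 0.2 s.
4. the last (terracotta) coaster lies flat in the green tray, those dealt before it still lie in their trays and the caddy is empty (y of coaster_4 in the frame of green_tray between -0.011 and 0.011 m and x of coaster_4 in the frame of green_tray between -0.03 and 0.05 m and z of coaster_4 in the frame of green_tray between 0.001 and 0.0135 m and angle between each of coaster_4, coaster_1, coaster_2, coaster_3's own z axis and vertical below 0.07 rad and y of coaster_1 in the frame of oak_tray between -0.011 and 0.011 m and x of coaster_1 in the frame of oak_tray between -0.03 and 0.05 m and z of coaster_1 in the frame of oak_tray between 0.001 and 0.0075 m and y of coaster_2 in the frame of green_tray between -0.011 and 0.011 m and x of coaster_2 in the frame of green_tray between -0.03 and 0.05 m and z of coaster_2 in the frame of green_tray between 0.001 and 0.0075 m and y of coaster_3 in the frame of oak_tray between -0.011 and 0.011 m and x of coaster_3 in the frame of oak_tray between -0.03 and 0.05 m and z of coaster_3 in the frame of oak_tray between 0.001 and 0.0135 m), for 0.2 s.
At the end, for the whole second after the job is handed in: Each tray holds one marble coaster flat on its floor and one terracotta coaster flat on top of that (tilted less than 4 degrees, within 11 mm of the tray's middle line, between 30 mm in front of and 50 mm behind its origin), all at rest; the mug and the cup stand upright (all of step 4 and linear speed of each of coaster_1, coaster_2, coaster_3, coaster_4 below 0.02 m/s and angle between each of dotted_mug, pink_cup's own z axis and vertical below 0.1 rad); the robot touches nothing.
It fails at once if a coaster is pressed or struck by the fingers with more than 100 N (contact force between any of coaster_1, coaster_2, coaster_3, coaster_4 and the fingers above 100 N).
It fails at once if the mug or the cup on a tray is shifted by more than 20 mm or tipped (distance of any of dotted_mug, pink_cup from where it was at the start of the episode above 0.02 m or angle between any of dotted_mug, pink_cup's own z axis and vertical above 0.3 rad).
It fails at once if a coaster is turned on edge or over (angle between any of coaster_1, coaster_2, coaster_3, coaster_4's own z axis and vertical above 0.9 rad).
It also fails if it takes over 67 s, if anything falls off the work surface, if the arm or the gripper's body presses on something with over 40 N, if the wrist force passes 120 N, or if a joint passes its speed limit or range.

### The arm

A 6-joint arm with a two-finger parallel gripper is mounted at the origin on a cart in front of the work surface, level with it; the furniture and walls round the work are solid. World frame = base frame: x ahead of the robot, y to its left, z up, the work surface at z = 0. Lengths are in m, angles in rad, forces in N, time in s.
With the tool pointing down it reaches from about 0.25 to 0.775 m from the base axis. Payload 4 kg.
Tool frame: the origin (TCP) lies at the very end of the fingers, on their centre line; the grasp point (between the pads) lies 19 mm behind it; z points along the fingers, y is the line along which they close (so a half turn about z gives the same grasp; the last joint's range is limited). The gripper opens to 94 mm and grips with 3 to 60 N. Pads are 16 mm wide; open, the fingers measure 119 mm over their backs; the gripper's body (75 mm by 177 mm) begins 78 mm behind the grasp point.
Start: joints at [-1.269, 0.087, 1.371, -0, 1.684, -0.103], TCP at [0.217, -0.506, 0.206] pointing down, gripper open.
Joint ranges: [-3.1, 3.1], [-0.76, 2.03], [0.27, 2.55], [-1.08, 4.22], [0.17, 2.65], [-2.57, 2.57]. Speed limits (rad/s): [2.79, 2.79, 3.14, 3.14, 3.14, 3.14].

### API

Orientations are given as [roll, pitch, yaw] about the fixed x, y, z axes, in that order (R = Rz(yaw) Ry(pitch) Rx(roll)).
In Python, from bench import robot, vision gives the robot as it stands.
- The arm moves only by the shell command python3 -m crank 'ROWS'. ROWS is JSON, a list of rows, each a list of 3 entries, a list of its own where there are three numbers: the closure, from 0 (fully open) to 1 (shut), then the shift along the tool's x, y, z in m, then the turn, a rotation vector about the tool's x, y, z in degrees. A call has 1 to 8 rows; each row shifts and turns the commanded pose from where the row before left it, along the tool's axes as they then stand; what a row does not reach is not made up. A row lasts 1/10 s, in which the tool goes at most 50 mm and 8.59 degrees, less where a joint would pass 70% of its speed; a pose out of reach is approached as far as the arm can. A call with a gripper value outside its range is refused whole. The fingers move at their own pace and stop on an object; the grip force is fixed at half the most. Time passes only in rows, so rows that do not move let the fingers close. It gives the time, the measured TCP pose, the force, the opening and the grip force at its end, in the units of the state.
- robot.get_obs(): the state, without advancing time (a new reading comes with each control period).
- vision.snapshot(name): name is "scene" or "top"; returns a dict with "color" (400x640x3 uint8, red, green, blue), "z_map" (400x640 float32, m along the optical axis (not along the pixel's ray), 0 where there is no reading), "fx", "fy", "cx", "cy" (pixels), "R" (3x3) and "t" (3): a world point X has camera coordinates R X + t. Camera axes: x right, y down, z forward; pixel columns grow to the right and rows downward; lengths in m; the calibration is good to about 2 mm. A picture is of the moment at which its call begins.
- robot.close_job(): hands the job in; it is judged then, once.
The state is a dict: "time": time; "joint_positions": joint angles; "qvel": joint speeds; "joint_torque": joint torques, N m; "tool_pos": TCP position; "ee_rot": TCP orientation; "wrist_force": force on the tool from outside, world axes, zero at the start; "wrist_torque": the same for the moment, N m; "width": finger opening in m; "finger_force": force on a finger pad.
Only numpy, scipy, OpenCV 4.12 (cv2) and the standard library are available. Lean on these libraries where they do the work, as an engineer would, in place of code of your own. Each camera call takes 0.05 s, during which the arm holds its last target. There are 200 camera calls.

## Working session

There is one attempt and no reset: what is moved stays moved. The work goes in short steps, Python scripts to look and compute and a shell command to move; the robot and the scene stay as the last step left them, time stands still between calls to the robot, and variables do not carry over. Pictures are saved under pics/ and viewed, at most 10 in all, crops included, and the job is handed in when it is done.

```bash
ls; mkdir -p pics; python3 - <<'E'
from bench import robot, vision
import cv2,numpy as np
o=robot.get_obs();print(o)
for n in("scene","top"):
    s=vision.snapshot(n);cv2.imwrite(f"pics/{n}0.png",s["color"][:,:,::-1]);np.savez(f"{n}0.npz",**s)
    print(n,s["fx"],s["fy"],s["cx"],s["cy"],s["R"],s["t"])
E
```

```text
pics
{'time': 0.0, 'joint_positions': array([-1.26909476e+00,  8.79189942e-02,  1.37222251e+00, -8.38893341e-06,
        1.68360256e+00, -1.03131261e-01]), 'qvel': array([ 0.00029553, -0.00143252,  0.00062012,  0.00120161,  0.00019443,
       -0.00062281]), 'joint_torque': array([ 1.83450982e-03, -3.40179420e+01, -3.02430117e+01,  7.21206120e-02,
        3.30294832e-02, -1.71552933e-04]), 'tool_pos': array([ 0.21644071, -0.50503061,  0.20433997]), 'ee_rot': array([-3.13945181e+00, -2.13191202e-04,  4.04831663e-01]), 'wrist_force': array([ 0.71870299,  0.36336276, -0.31152292]), 'wrist_torque': array([-0.06628297, -0.04770279,  0.02124421]), 'finger_force': 0.0, 'width': 0.09421358813927655}
scene 484.7481131752904 484.7481131752904 320.86218841388876 199.1920046290709 [[-0.81269409 -0.582427   -0.01752426]
 [-0.35501119  0.51876792 -0.77771904]
 [ 0.46205559 -0.62582636 -0.62836772]] [0.46519592 0.23000887 0.70400625]
top 439.2934427508764 439.2934427508764 315.5419766023083 204.16511630921764 [[-0.01918067 -0.99936351  0.03007772]
 [-0.99318491  0.01558582 -0.11550249]
 [ 0.11496019 -0.03208815 -0.9928517 ]] [0.00331532 0.56239855 0.83551028]
```

View pics/top0.png

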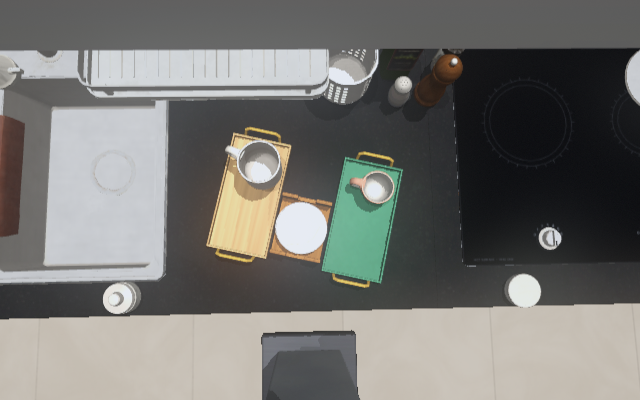

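View pics/scene0.png

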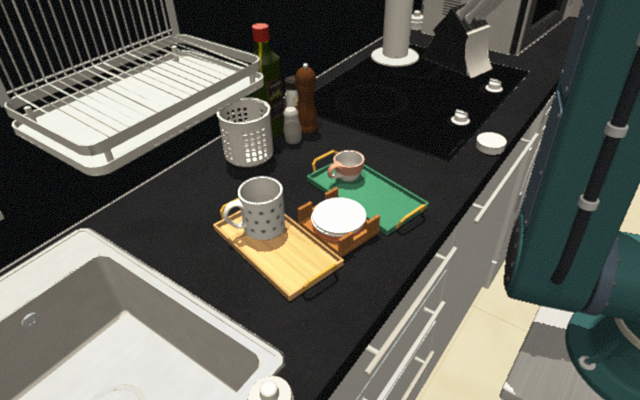

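The top view shows the caddy with the white coaster at about (301,228), the oak tray to the left around (250,195) with the mug at (259,163), and the green tray to the right around (363,220) with the cup at (377,187). The scene view shows the same layout, with the coaster at (338,216). Next I'll measure.

```bash
cat > m.py <<'E'
import numpy as np,cv2
def ray(s,u,v):
    d=s["R"].T@np.array([(u-s["cx"])/s["fx"],(v-s["cy"])/s["fy"],1.]);c=-s["R"].T@s["t"];return c,d
def onz(s,u,v,z):
    c,d=ray(s,u,v);return c+d*(z-c[2])/d[2]
def tri(a,pa,b,pb):
    (c1,d1),(c2,d2)=ray(a,*pa),ray(b,*pb)
    k=np.linalg.lstsq(np.c_[d1,-d2],c2-c1,rcond=None)[0];p,q=c1+k[0]*d1,c2+k[1]*d2
    return (p+q)/2,np.linalg.norm(p-q)
def hsv(s): return cv2.cvtColor(s["color"],cv2.COLOR_RGB2HSV)
def blob(m,near):
    n,l,st,ce=cv2.connectedComponentsWithStats(m.astype(np.uint8))
    i=l[near[1],near[0]];return (l==i)&(i>0)
def cnt(m): return max(cv2.findContours(m.astype(np.uint8),cv2.RETR_EXTERNAL,cv2.CHAIN_APPROX_NONE)[0],key=cv2.contourArea)
E
python3 - <<'E'
from m import *
T=dict(np.load("top0.npz"));S=dict(np.load("scene0.npz"))
for z in(0,):
  E=[]
  for s,p in((T,(301,228)),(S,(338,216))):
    h=hsv(s);m=blob((h[...,1]<70)&(h[...,2]>150),p)
    c=cnt(m);e=cv2.fitEllipse(c);E.append(e[0]);print("coaster",e,m.sum())
    w=np.array([onz(s,*q[0],.040)[:2] for q in c]);print(" circle on z=.04",cv2.minEnclosingCircle(w.astype(np.float32)))
    ce=cv2.fitEllipse(w.astype(np.float32));print(" ",ce)
  print("tri",tri(T,E[0],S,E[1]))
h=hsv(T)
print("hsv oak",h[220,240],h[235,240],"green",h[250,350],"caddy",h[257,300],h[200,300])
def rect(m,z,name,s=T):
    c=cnt(m);w=np.array([onz(s,*q[0],z)[:2] for q in c])
    r=cv2.minAreaRect((w*1000).astype(np.float32));print(name,r,cv2.boxPoints(r).round(1).tolist());return r
g=(abs(h[...,0].astype(int)-78)<15)&(h[...,1]>120)&(h[...,2]>50)
rect(blob(g,(350,250)),.014,"green")
print("z_map coaster",T["z_map"][228,301])
for uv in((301,228),(350,250),(240,235),(301,257)):
    c,d=ray(T,*uv);print(uv,c+d*T["z_map"][uv[1],uv[0]])
E
```

```text
coaster ((300.6935119628906, 227.55421447753906), (51.095359802246094, 51.779563903808594), 149.20062255859375) 2151
 circle on z=.04 ((0.5165152549743652, 0.023261355236172676), 0.051579274237155914)
  ((0.5165113806724548, 0.023422859609127045), (0.09926614165306091, 0.10082236677408218), 119.72352600097656)
coaster ((337.9536437988281, 215.8170623779297), (37.15617752075195, 54.813926696777344), 84.36054992675781) 1654
 circle on z=.04 ((0.5145528316497803, 0.026072168722748756), 0.0552603043615818)
  ((0.5143637657165527, 0.025092003867030144), (0.09884357452392578, 0.10838568955659866), 3.3153371810913086)
tri (array([0.51610914, 0.0233264 , 0.0358292 ]), np.float64(0.0007588596564861477))
hsv oak [ 21  85 232] [ 20  89 232] green [ 77  99 176] caddy [ 16 125 213] [ 14 111 163]Traceback (most recent call last):
  File "<stdin>", line 17, in <module>
  File "<stdin>", line 14, in rect
  File "m.py", line 14, in cnt
    def cnt(m): return max(cv2.findContours(m.astype(np.uint8),cv2.RETR_EXTERNAL,cv2.CHAIN_APPROX_NONE)[0],key=cv2.contourArea)
                       ~~~^^^^^^^^^^^^^^^^^^^^^^^^^^^^^^^^^^^^^^^^^^^^^^^^^^^^^^^^^^^^^^^^^^^^^^^^^^^^^^^^^^^^^^^^^^^^^^^^^^^^^
ValueError: max() iterable argument is empty
```

```bash
python3 - <<'E'
import cv2
i=cv2.imread("pics/top0.png")[120:295,195:415]
cv2.imwrite("pics/crop0.png",cv2.resize(i,None,fx=3.4,fy=3.4,interpolation=cv2.INTER_CUBIC))
E
```

```text
(no output)
```

View pics/crop0.png

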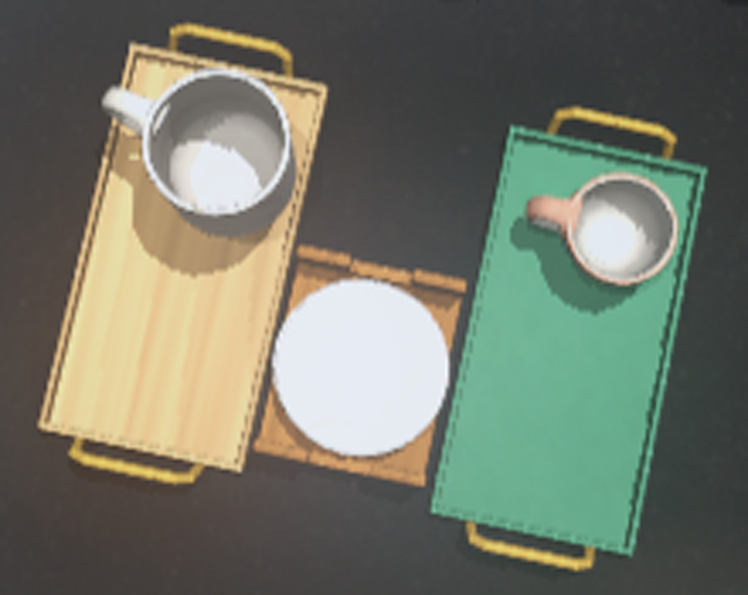

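The crop shows both trays parallel to the caddy and turned about 11°. Crop corners: green about (513,127), (707,168), (632,552), (432,515); oak about (130,45), (325,90), (240,470), (40,430). The coaster is flush with the caddy ends.

```bash
python3 - <<'E'
from m import *
T=dict(np.load("top0.npz"));S=dict(np.load("scene0.npz"))
h=hsv(T)
def rect(m,z,name,s=T):
    m=cv2.morphologyEx(m.astype(np.uint8),cv2.MORPH_OPEN,np.ones((3,3)))
    c=cnt(m);w=np.array([onz(s,*q[0],z)[:2] for q in c])
    r=cv2.minAreaRect((w*1000).astype(np.float32));print(name,r,cv2.boxPoints(r).round(1).tolist());return r
g=(abs(h[...,0].astype(int)-78)<18)&(h[...,1]>60)&(h[...,2]>50)
rect(blob(g,(350,250)),.014,"green")
# corners from the crop: top = crop/3.4+(195,120)
for n,C in(("green",[(513,127),(707,168),(632,552),(432,515)]),("oak",[(130,45),(327,90),(240,470),(40,430)])):
    P=np.array([onz(T,u/3.4+195,v/3.4+120,.014)[:2] for u,v in C]);print(n,P.round(4).tolist())
    # axis: front->rear (x), origin = front mid + 74mm*ex
    f=(P[2]+P[3])/2;r=(P[0]+P[1])/2;ex=(r-f)/np.linalg.norm(r-f);print(" ex ang",np.degrees(np.arctan2(ex[1],ex[0])),"len",np.linalg.norm(r-f),"mid",(f+r)/2,"origin",(f+r)/2-.044*ex)
for uv in((301,228),(350,250),(240,235),(301,257)):
    z=T["z_map"][uv[1],uv[0]];c,d=ray(T,*uv);print(uv,c+d*z)
h=hsv(S);m=blob((h[...,1]<70)&(h[...,2]>150),(338,216));m2=blob((h[...,1]<70)&(h[...,2]>215),(338,216));
print(m.sum(),m2.sum(),cv2.fitEllipse(cnt(m2)))
E
```

```text
green ((533.6338500976562, -101.2069091796875), (122.67137145996094, 237.23471069335938), 76.92443084716797) [[404.20001220703125, -134.10000610351562], [635.2999877929688, -187.8000030517578], [663.0999755859375, -68.30000305175781], [432.0, -14.600000381469727]]
green [[0.6601, -0.0711], [0.6334, -0.1877], [0.4062, -0.1339], [0.4299, -0.0175]]
 ex ang -13.215323726356399 len 0.2349266195095324 mid [ 0.53237877 -0.10254325] origin [ 0.48954399 -0.09248436]
oak [[0.7132, 0.1585], [0.6841, 0.0405], [0.4581, 0.0941], [0.4835, 0.2101]]
 ex ang -13.001629196685647 len 0.2338311889239705 mid [0.58474631 0.12580625] origin [0.54187431 0.13570532]
(301, 228) [0.51534021 0.02293059 0.03927756]
(350, 250) [ 0.47128402 -0.07504731  0.00648847]
(240, 235) [0.5056468  0.14632434 0.00178101]
(301, 257) [0.45925808 0.02382704 0.02688269]
1654 1520 ((338.51080322265625, 214.81593322753906), (34.3964729309082, 54.207149505615234), 88.1292953491211)
```

Caddy at about (0.516, 0.0225), yaw about −13.1°, with the trays 117 mm either side. With tool yaw at 76.9°, tool x lies along caddy +y and tool y along caddy +x. I'll turn first, then travel.

```bash
cat > st.py <<'E'
import numpy as np
from bench import robot
o=robot.get_obs();a=np.radians(-13.1);ex=np.array([np.cos(a),np.sin(a)]);ey=np.array([-np.sin(a),np.cos(a)])
d=o["tool_pos"][:2]-[.516,.0225]
print("t %.1f caddy x %.1f y %.1f z %.1f mm yaw %.2f"%(o["time"],d@ex*1e3,d@ey*1e3,o["tool_pos"][2]*1e3,np.degrees(o["ee_rot"][2])),o["ee_rot"][:2].round(3),"F",o["wrist_force"].round(1),"w %.3f"%o["width"])
E
python3 -m crank '[[0.5,[0,0,0],[0,0,-7.67]],[0.5,[0,0,0],[0,0,-7.67]],[0.5,[0,0,0],[0,0,-7.67]],[0.5,[0,0,0],[0,0,-7.67]],[0.5,[0,0,0],[0,0,-7.67]],[0.5,[0,0,0],[0,0,-7.67]],[0.5,[0,0,0],[0,0,-7.67]]]'
python3 -m crank '[[0.5,[0.046,0.0137,0],[0,0,0]],[0.5,[0.046,0.0137,0],[0,0,0]],[0.5,[0.046,0.0137,0],[0,0,0]],[0.5,[0.046,0.0137,0],[0,0,0]],[0.5,[0.046,0.0137,0],[0,0,0]],[0.5,[0.046,0.0137,0],[0,0,0]]]'
python3 st.py
```

```text
time: 0.8
tool_pos: [0.2165, -0.5053, 0.2048]
ee_rot: [-3.141, -0.001, 1.347]
wrist_force: [0.8, -0.4, -0.3]
width: 0.047
finger_force: 0.0
time: 1.4
tool_pos: [0.3596, -0.2535, 0.2051]
ee_rot: [-3.141, -0.0, 1.341]
wrist_force: [1.5, -0.8, -0.2]
width: 0.0474
finger_force: 0.0
t 1.4 caddy x -89.7 y -304.3 z 205.1 mm yaw 76.85 [-3.141 -0.   ] F [ 1.5 -0.8 -0.2] w 0.047
```

```bash

python3 -m crank '[[0.5,[0.038,0.0112,0],[0,0,0]],[0.5,[0.038,0.0112,0],[0,0,0]],[0.5,[0.038,0.0112,0.01],[0,0,0]],[0.5,[0.038,0.0112,0.02],[0,0,0]],[0.5,[0.038,0.0112,0.03],[0,0,0]],[0.5,[0.038,0.0112,0.03],[0,0,0]],[0.5,[0.038,0.0112,0.03],[0,0,0]],[0.5,[0.038,0.0112,0.03],[0,0,0]]]'
python3 -m crank '[[0.5,[0,0,0.006],[0,0,0]],[0.5,[0,0,0.002],[0,0,0]],[0.5,[0,0,0],[0,0,0]]]'
python3 st.py
```

```text
time: 2.2
tool_pos: [0.5157, 0.0219, 0.054]
ee_rot: [-3.141, 0.0, 1.342]
wrist_force: [0.4, -0.6, -0.1]
width: 0.0472
finger_force: 0.0
time: 2.5
tool_pos: [0.5154, 0.0194, 0.0478]
ee_rot: [3.141, 0.001, 1.341]
wrist_force: [0.3, 0.4, 0.6]
width: 0.047
finger_force: 0.0
t 2.5 caddy x 0.1 y -3.1 z 47.8 mm yaw 76.84 [3.141e+00 1.000e-03] F [0.3 0.4 0.6] w 0.047
```

```bash
for i in 1; do python3 -m crank '[[0.5,[0,0,0.004],[0,0,0]],[0.5,[0,0,0],[0,0,0]]]'; python3 -m crank '[[0.5,[0,0,0.001],[0,0,0]]]';  python3 -m crank '[[0.5,[0,0,0.001],[0,0,0]]]';  python3 -m crank '[[0.5,[0,0,0.001],[0,0,0]]]'; done
```

```text
time: 2.7
tool_pos: [0.5158, 0.0192, 0.0444]
ee_rot: [3.14, -0.0, 1.34]
wrist_force: [-0.2, -0.8, 0.1]
width: 0.047
finger_force: 0.0
time: 2.8
tool_pos: [0.516, 0.0194, 0.0435]
ee_rot: [3.14, -0.0, 1.34]
wrist_force: [-0.0, -0.4, 0.3]
width: 0.0471
finger_force: 0.0
time: 2.9
tool_pos: [0.5158, 0.0198, 0.0421]
ee_rot: [3.14, -0.0, 1.341]
wrist_force: [-0.1, 0.2, 0.8]
width: 0.0466
finger_force: 0.0
time: 3.0
tool_pos: [0.5157, 0.02, 0.0407]
ee_rot: [3.141, -0.0, 1.341]
wrist_force: [0.3, -0.3, -0.5]
width: 0.0471
finger_force: 0.0
```

```bash
python3 -m crank '[[0.5,[0,0,0.001],[0,0,0]]]';  python3 -m crank '[[0.5,[0,0,0.001],[0,0,0]]]';  
```

```text
time: 3.1
tool_pos: [0.5157, 0.0201, 0.0402]
ee_rot: [3.141, 0.0, 1.342]
wrist_force: [-2.7, -0.8, 7.0]
width: 0.0469
finger_force: 3.8
time: 3.2
tool_pos: [0.5161, 0.0201, 0.0402]
ee_rot: [3.14, 0.0, 1.342]
wrist_force: [-2.9, -0.8, 11.5]
width: 0.0468
finger_force: 5.5
```

```bash
python3 -m crank '[[0.5,[0,0,-0.012],[0,0,0]],[0.5,[-0.033,0,0],[0,0,0]],[0.5,[-0.033,0,0],[0,0,0]],[0.5,[0,0,0.01],[0,0,0]],[0.5,[0,0,0],[0,0,0]]]'; python3 st.py;python3 st.py
```

```text
time: 3.7
tool_pos: [0.4996, -0.044, 0.0393]
ee_rot: [-3.139, -0.0, 1.34]
wrist_force: [-0.7, 0.5, 0.0]
width: 0.0468
finger_force: 0.0
t 3.7 caddy x -0.9 y -68.5 z 39.3 mm yaw 76.79 [-3.139 -0.   ] F [-0.7  0.5  0. ] w 0.047
t 3.7 caddy x -0.9 y -68.5 z 39.3 mm yaw 76.79 [-3.139 -0.   ] F [-0.7  0.5  0. ] w 0.047
```

```bash
python3 -m crank '[[0.5,[0,0.001,0.0025],[0,0,0]],[0.5,[0.008,0,0],[0,0,0]],[0.5,[0.008,0,0],[0,0,0]],[0.5,[0.008,0,0],[0,0,0]],[0.5,[0.008,0,0],[0,0,0]],[0.5,[0.008,0,0],[0,0,0]],[0.5,[0.008,0,0],[0,0,0]]]'; python3 st.py;python3 - <<'E'
from bench import vision
import cv2
from m import *
s=vision.snapshot("scene");i=s["color"][100:320,180:440,::-1];cv2.imwrite("pics/p1.png",cv2.resize(i,None,fx=2.5,fy=2.5))
E
```

```text
time: 4.4
tool_pos: [0.5126, 0.0034, 0.038]
ee_rot: [3.141, 0.0, 1.342]
wrist_force: [0.5, -0.6, -0.7]
width: 0.047
finger_force: 0.2
t 4.4 caddy x 1.0 y -19.4 z 38.0 mm yaw 76.91 [3.141 0.   ] F [ 0.5 -0.6 -0.7] w 0.047
```

View pics/p1.png

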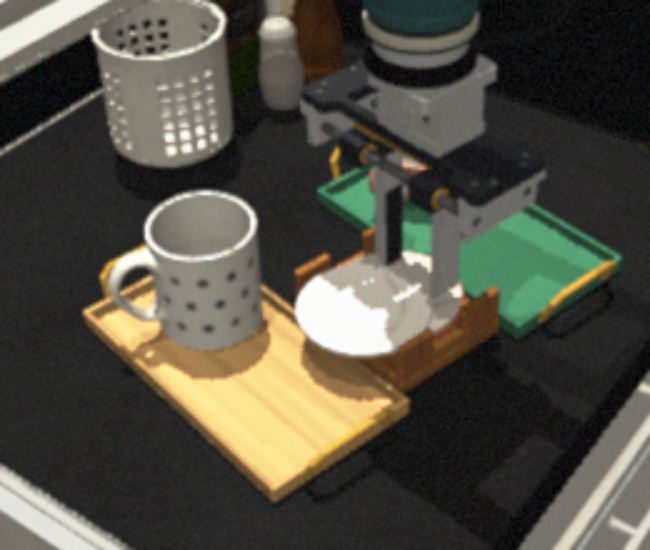

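The picture shows the marble disc sliding out towards the oak tray, cradled by the two fingers, with the one below left in place. I'll push on.

```bash
python3 -m crank '[[0.5,[0.008,0,0],[0,0,0]],[0.5,[0.01,0,0],[0,0,0]],[0.5,[0.01,0,0],[0,0,0]],[0.5,[0.01,0,0],[0,0,0]],[0.5,[0.013,0,0],[0,0,0]],[0.5,[0.015,0,0],[0,0,0]],[0.5,[0.014,0,0],[0,0,0]],[0.5,[0,0,0],[0,0,0]]]'; python3 st.py;python3 - <<'E'
from bench import vision
import cv2
from m import *
s=vision.snapshot("scene");i=s["color"][100:320,180:440,::-1];cv2.imwrite("pics/p2.png",cv2.resize(i,None,fx=2.5,fy=2.5))
E
```

```text
time: 5.25
tool_pos: [0.531, 0.0825, 0.038]
ee_rot: [3.141, -0.001, 1.344]
wrist_force: [0.4, 0.0, 0.5]
width: 0.0473
finger_force: 0.0
t 5.2 caddy x 1.0 y 61.8 z 38.0 mm yaw 77.02 [ 3.141e+00 -1.000e-03] F [0.4 0.  0.5] w 0.047
```

View pics/p2.png

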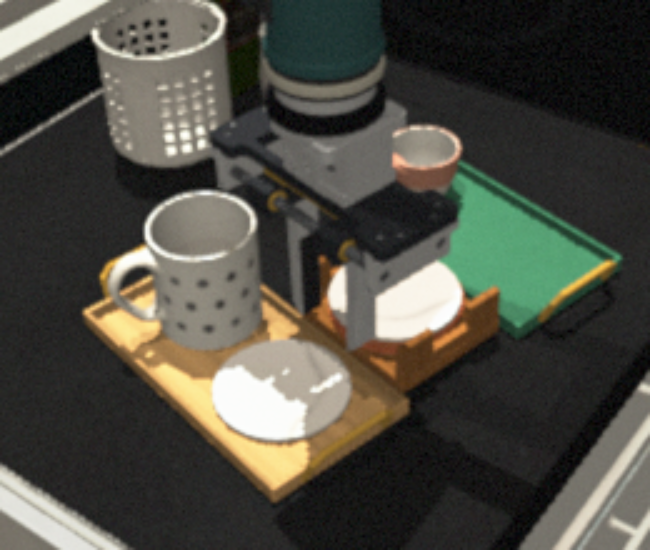

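The disc looks flat on the oak tray, at full-frame (293,256). I'll check its flatness with depth.

```bash
cat > chk.py <<'E'
import sys
from bench import vision
from m import *
def chk(u,v,zt,terra=False,name="scene"):
    s=vision.snapshot(name);h=hsv(s).astype(int)
    m=((h[...,0]<12)|(h[...,0]>170))&(h[...,1]>100) if terra else (h[...,1]<70)&(h[...,2]>110)
    b=blob(m,(u,v));
    vv,uu=np.nonzero(cv2.erode(b.astype(np.uint8),np.ones((5,5))))
    z=s["z_map"][vv,uu];k=z>0;P=np.array([(lambda c,d:c+d*w)(*ray(s,x,y)) for x,y,w in zip(uu[k],vv[k],z[k])])
    A=np.c_[P[:,:2]-P[:,:2].mean(0),np.ones(len(P))];c=np.linalg.lstsq(A,P[:,2],rcond=None)[0]
    w=np.array([onz(s,*q[0],zt)[:2] for q in cnt(b)],np.float32);e=cv2.fitEllipse(w)
    a=np.radians(-13.1);d=np.array(e[0])-[.516,.0225]
    print(len(P),"slope",c[:2].round(3),"top z %.1f"%(c[2]*1e3),"ellipse mm",np.array(e[1]).round(4)*1e3,"caddy x %.1f y %.1f"%(1e3*(d@[np.cos(a),np.sin(a)]),1e3*(d@[-np.sin(a),np.cos(a)])))
if __name__=="__main__": chk(int(sys.argv[1]),int(sys.argv[2]),float(sys.argv[3]),len(sys.argv)>4 and sys.argv[4]=="t",sys.argv[5] if len(sys.argv)>5 else "scene")
E
python3 chk.py 293 256 .010; python3 chk.py 338 218 .034
```

```text
1428 slope [-0.005 -0.   ] top z 8.6 ellipse mm [98.4 99.7] caddy x -1.5 y 112.6
563 slope [-0.007  0.006] top z 32.6 ellipse mm [ 67.  122.5] caddy x -7.0 y -13.1
```

Coaster 1 is flat at the right height. Now coaster 2: lower to z≈31 and push towards −y.

```bash
python3 -m crank '[[0.5,[0.003,-0.001,0],[0,0,0]],[0.5,[0,0,0.0065],[0,0,0]],[0.5,[-0.006,0,0],[0,0,0]]]'; python3 st.py; python3 -m crank '[[0.5,[-0.008,0,0],[0,0,0]],[0.5,[-0.008,0,0],[0,0,0]],[0.5,[-0.008,0,0],[0,0,0]],[0.5,[-0.008,0,0],[0,0,0]],[0.5,[-0.008,0,0],[0,0,0]]]';python3 st.py
```

```text
time: 5.7
tool_pos: [0.5281, 0.0777, 0.0303]
ee_rot: [-3.14, 0.0, 1.342]
wrist_force: [-0.4, 0.3, 0.0]
width: 0.0469
finger_force: 0.0
t 5.7 caddy x -0.7 y 56.5 z 30.3 mm yaw 76.90 [-3.14  0.  ] F [-0.4  0.3  0. ] w 0.047
time: 6.2
tool_pos: [0.5197, 0.0379, 0.0316]
ee_rot: [3.141, 0.0, 1.341]
wrist_force: [-0.7, 1.0, -0.4]
width: 0.0471
finger_force: 0.2
t 6.2 caddy x 0.1 y 15.9 z 31.6 mm yaw 76.86 [3.141 0.   ] F [-0.7  1.  -0.4] w 0.047
```

```bash
python3 -m crank '[[0.5,[-0.008,0,0],[0,0,0]],[0.5,[-0.008,0,0],[0,0,0]],[0.5,[-0.01,0,0],[0,0,0]],[0.5,[-0.01,0,0],[0,0,0]],[0.5,[-0.013,0,0],[0,0,0]],[0.5,[-0.015,0,0],[0,0,0]],[0.5,[-0.014,0,0],[0,0,0]],[0.5,[0,0,0],[0,0,0]]]'; python3 st.py;python3 - <<'E'
from bench import vision
import cv2
from m import *
s=vision.snapshot("scene");i=s["color"][100:320,180:440,::-1];cv2.imwrite("pics/p3.png",cv2.resize(i,None,fx=2.5,fy=2.5))
E
```

```text
time: 7.0
tool_pos: [0.5018, -0.0391, 0.0315]
ee_rot: [3.142, 0.001, 1.339]
wrist_force: [-0.6, 0.5, 0.2]
width: 0.0474
finger_force: 0.0
t 7.0 caddy x 0.1 y -63.3 z 31.5 mm yaw 76.74 [3.142e+00 1.000e-03] F [-0.6  0.5  0.2] w 0.047
```

View pics/p3.png

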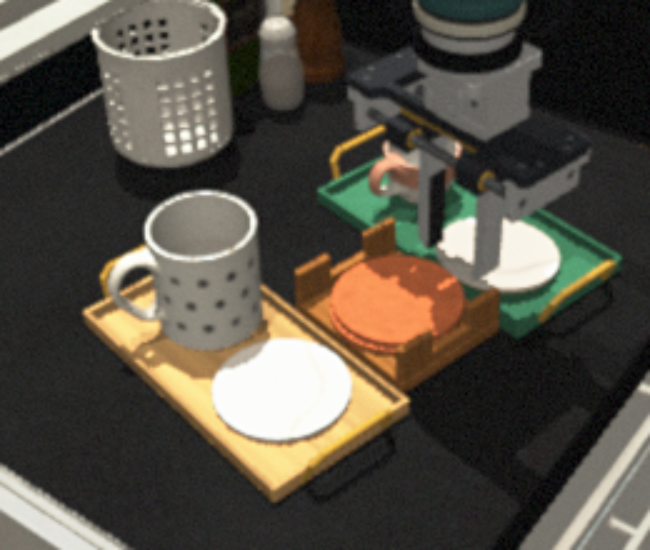

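Coaster 2 lies in the green tray at full-frame (392,202). The terracotta pair is in the caddy at (338,222), with its upper disc possibly shifted slightly.

```bash
python3 chk.py 393 204 .010; python3 chk.py 338 222 .028 t;  python3 chk.py 293 256 .010
```

```text
556 slope [0.021 0.103] top z 13.2 ellipse mm [ 90. 100.] caddy x -1.1 y -115.2
430 slope [-0.011 -0.032] top z 26.4 ellipse mm [ 98.1 108.1] caddy x -1.1 y 2.8
1461 slope [-0.002  0.001] top z 8.6 ellipse mm [ 98.5 101.6] caddy x -1.3 y 111.8
```

Coaster 2 still rests on the near rim, tilted 0.1 rad. I'll press it lightly and drag it outward.

```bash
python3 -m crank '[[0.5,[-0.022,0,0],[0,0,0]],[0.5,[0,0,0.012],[0,0,0]],[0.5,[0,0,0.001],[0,0,0]]]'; for i in 1; do python3 -m crank '[[0.5,[0,0,0.001],[0,0,0]]]'|sed -n '2p;4p'; python3 -m crank '[[0.5,[0,0,0.001],[0,0,0]]]'|sed -n '2p;4p'; done; python3 st.py
```

```text
time: 7.5
tool_pos: [0.4976, -0.0588, 0.0183]
ee_rot: [3.141, 0.001, 1.342]
wrist_force: [-1.3, -2.2, 6.5]
width: 0.0473
finger_force: 2.8
tool_pos: [0.4977, -0.0588, 0.0182]
wrist_force: [-3.3, -2.5, 9.3]
tool_pos: [0.4978, -0.0588, 0.0181]
wrist_force: [-3.5, -1.9, 14.0]
t 7.7 caddy x 0.7 y -83.3 z 18.1 mm yaw 76.93 [3.14e+00 2.00e-03] F [-3.5 -1.9 14. ] w 0.047
```

```bash
for i in 1; do python3 -m crank '[[0.5,[-0.004,0,0],[0,0,0]]]'|sed -n '2p;4p';  python3 -m crank '[[0.5,[-0.004,0,0],[0,0,0]]]'|sed -n '2p;4p';  python3 -m crank '[[0.5,[-0.004,0,0],[0,0,0]]]'|sed -n '2p;4p'; done; python3 chk.py 393 204 .010
```

```text
tool_pos: [0.4976, -0.0614, 0.0177]
wrist_force: [0.3, 0.1, 0.5]
tool_pos: [0.4954, -0.0655, 0.0162]
wrist_force: [-0.2, 0.2, -0.1]
tool_pos: [0.4939, -0.0697, 0.0156]
wrist_force: [-0.0, -1.1, 0.1]
552 slope [-0.002  0.004] top z 8.6 ellipse mm [ 91.7 104.2] caddy x -0.8 y -113.7
```

Coaster 2 is now flat. Next is coaster 3, to the oak tray at z≈25.

```bash
python3 -m crank '[[0.5,[0,-0.001,-0.009],[0,0,0]],[0.5,[0,0,0],[0,0,0]],[0.5,[0.02,0,0],[0,0,0]],[0.5,[0.014,0,0],[0,0,0]]]'; python3 st.py; python3 -m crank '[[0.5,[0.008,0,0],[0,0,0]],[0.5,[0.008,0,0],[0,0,0]],[0.5,[0.008,0,0],[0,0,0]],[0.5,[0.008,0,0],[0,0,0]],[0.5,[0.008,0,0],[0,0,0]]]';python3 st.py
```

```text
time: 8.45
tool_pos: [0.5015, -0.0363, 0.0258]
ee_rot: [3.141, -0.0, 1.341]
wrist_force: [0.1, -0.3, -0.6]
width: 0.0471
finger_force: 0.0
t 8.4 caddy x -0.8 y -60.5 z 25.8 mm yaw 76.86 [ 3.141 -0.   ] F [ 0.1 -0.3 -0.6] w 0.047
time: 8.95
tool_pos: [0.5104, 0.0025, 0.0255]
ee_rot: [3.142, 0.0, 1.342]
wrist_force: [-0.2, -0.8, 1.4]
width: 0.0467
finger_force: 0.3
t 8.9 caddy x -0.9 y -20.8 z 25.5 mm yaw 76.88 [3.142 0.   ] F [-0.2 -0.8  1.4] w 0.047
```

```bash
python3 -m crank '[[0.5,[0.008,0,0],[0,0,0]],[0.5,[0.01,0,0],[0,0,0]],[0.5,[0.01,0,0],[0,0,0]],[0.5,[0.01,0,0],[0,0,0]],[0.5,[0.013,0,0],[0,0,0]],[0.5,[0.015,0,0],[0,0,0]],[0.5,[0.015,0,0],[0,0,0]],[0.5,[0,0,0],[0,0,0]]]'; python3 st.py;python3 - <<'E'
from bench import vision
import cv2
from m import *
s=vision.snapshot("scene");i=s["color"][100:320,180:440,::-1];cv2.imwrite("pics/p4.png",cv2.resize(i,None,fx=2.5,fy=2.5))
E
python3 chk.py 293 256 .016 t
```

```text
time: 9.75
tool_pos: [0.5291, 0.0831, 0.0255]
ee_rot: [3.141, -0.001, 1.344]
wrist_force: [0.5, 0.2, -0.7]
width: 0.0471
finger_force: 0.0
t 9.8 caddy x -1.0 y 62.0 z 25.5 mm yaw 77.03 [ 3.141e+00 -1.000e-03] F [ 0.5  0.2 -0.7] w 0.047Traceback (most recent call last):
  File "chk.py", line 14, in <module>
    if __name__=="__main__": chk(int(sys.argv[1]),int(sys.argv[2]),float(sys.argv[3]),len(sys.argv)>4 and sys.argv[4]=="t",sys.argv[5] if len(sys.argv)>5 else "scene")
                             ~~~^^^^^^^^^^^^^^^^^^^^^^^^^^^^^^^^^^^^^^^^^^^^^^^^^^^^^^^^^^^^^^^^^^^^^^^^^^^^^^^^^^^^^^^^^^^^^^^^^^^^^^^^^^^^^^^^^^^^^^^^^^^^^^^^^^^^^^^
  File "chk.py", line 10, in chk
    A=np.c_[P[:,:2]-P[:,:2].mean(0),np.ones(len(P))];c=np.linalg.lstsq(A,P[:,2],rcond=None)[0]
            ~^^^^^^
IndexError: too many indices for array: array is 1-dimensional, but 2 were indexed
```

View pics/p4.png

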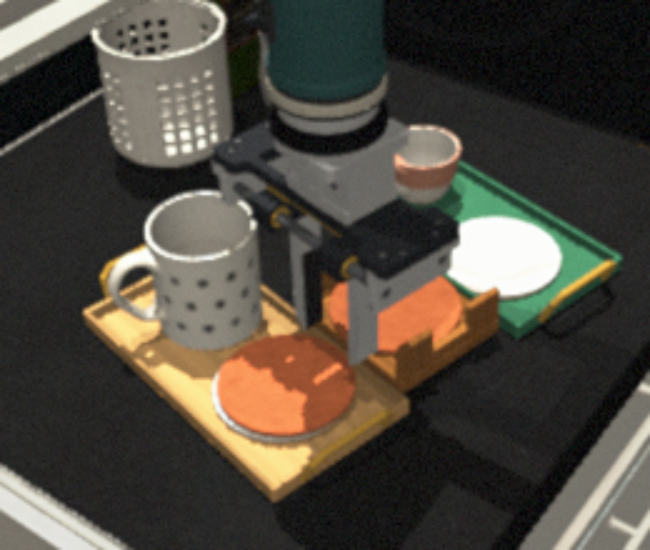

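Coaster 3 lies over the marble one on the oak tray at full-frame (294,254). I need to loosen the terracotta mask to check its tilt.

```bash
sed -i 's/(h\[...,0\]<12)/(h[...,0]<15)/; s/(h\[...,1\]>100)/(h[...,1]>110)/' chk.py; python3 -c "
from bench import vision
from m import *
h=hsv(vision.snapshot('scene'));print(h[254,294],h[262,285],h[258,265],h[250,305],h[275,270],h[225,340])"; python3 chk.py 285 262 .016 t
```

```text
[  9 177 190] [ 11 167 249] [ 20   6 250] [ 10 171 155] [ 21 120 248] [ 10 171 232]
1546 slope [ 0.002 -0.028] top z 14.9 ellipse mm [ 91.9 164.4] caddy x 5.9 y 93.7
```

```bash
sed -i 's/(h\[...,0\]<15)/(h[...,0]<13)/; s/(h\[...,1\]>110)/(h[...,1]>150)/; s/b=blob(m,/m=cv2.morphologyEx(m.astype(np.uint8),cv2.MORPH_OPEN,np.ones((5,5)));b=blob(m,/' chk.py; python3 chk.py 290 258 .016 t; python3 chk.py 392 202 .010;python3 chk.py 335 220 .022 t
```

```text
1395 slope [-0.003  0.004] top z 14.6 ellipse mm [96.4 98.2] caddy x -4.4 y 109.6
858 slope [-0.002  0.004] top z 8.5 ellipse mm [ 90.3 102. ] caddy x -5.1 y -114.0Traceback (most recent call last):
  File "chk.py", line 14, in <module>
    if __name__=="__main__": chk(int(sys.argv[1]),int(sys.argv[2]),float(sys.argv[3]),len(sys.argv)>4 and sys.argv[4]=="t",sys.argv[5] if len(sys.argv)>5 else "scene")
                             ~~~^^^^^^^^^^^^^^^^^^^^^^^^^^^^^^^^^^^^^^^^^^^^^^^^^^^^^^^^^^^^^^^^^^^^^^^^^^^^^^^^^^^^^^^^^^^^^^^^^^^^^^^^^^^^^^^^^^^^^^^^^^^^^^^^^^^^^^^
  File "chk.py", line 10, in chk
    A=np.c_[P[:,:2]-P[:,:2].mean(0),np.ones(len(P))];c=np.linalg.lstsq(A,P[:,2],rcond=None)[0]
            ~^^^^^^
IndexError: too many indices for array: array is 1-dimensional, but 2 were indexed
```

Coaster 3 is flat. Coaster 4: z≈19.5, push to −y.

```bash
python3 -m crank '[[0.5,[0.001,0.001,0.0055],[0,0,0]],[0.5,[0,0,0],[0,0,0]]]'; python3 st.py; python3 -m crank '[[0.5,[-0.008,0,0],[0,0,0]],[0.5,[-0.008,0,0],[0,0,0]],[0.5,[-0.008,0,0],[0,0,0]],[0.5,[-0.008,0,0],[0,0,0]],[0.5,[-0.008,0,0],[0,0,0]],[0.5,[-0.008,0,0],[0,0,0]]]';python3 st.py
```

```text
time: 10.3
tool_pos: [0.5293, 0.0814, 0.019]
ee_rot: [-3.14, 0.0, 1.341]
wrist_force: [0.2, 0.7, -0.3]
width: 0.047
finger_force: 0.0
t 10.3 caddy x -0.4 y 60.4 z 19.0 mm yaw 76.85 [-3.14  0.  ] F [ 0.2  0.7 -0.3] w 0.047
time: 10.9
tool_pos: [0.5188, 0.0341, 0.02]
ee_rot: [3.141, 0.0, 1.342]
wrist_force: [0.4, -0.4, 0.2]
width: 0.0471
finger_force: 0.2
t 10.9 caddy x 0.1 y 11.9 z 20.0 mm yaw 76.86 [3.141 0.   ] F [ 0.4 -0.4  0.2] w 0.047
```

```bash
python3 -m crank '[[0.5,[-0.008,0,0],[0,0,0]],[0.5,[-0.008,0,0],[0,0,0]],[0.5,[-0.01,0,0],[0,0,0]],[0.5,[-0.01,0,0],[0,0,0]],[0.5,[-0.013,0,0],[0,0,0]],[0.5,[-0.015,0,0],[0,0,0]],[0.5,[-0.012,0,0],[0,0,0]],[0.5,[0,0,0],[0,0,0]]]'; python3 st.py;python3 - <<'E'
from bench import vision
import cv2
from m import *
s=vision.snapshot("scene");i=s["color"][100:320,180:440,::-1];cv2.imwrite("pics/p5.png",cv2.resize(i,None,fx=2.5,fy=2.5))
E
python3 chk.py 393 202 .016 t;python3 chk.py 290 258 .016 t
```

```text
time: 11.7
tool_pos: [0.5014, -0.0409, 0.02]
ee_rot: [3.142, 0.001, 1.339]
wrist_force: [-0.7, 0.1, 0.2]
width: 0.0467
finger_force: 0.0
t 11.7 caddy x 0.1 y -65.1 z 20.0 mm yaw 76.75 [3.142e+00 1.000e-03] F [-0.7  0.1  0.2] w 0.047
305 slope [-0.014  0.003] top z 14.6 ellipse mm [44.4 83.2] caddy x -25.9 y -120.5
284 slope [0.002 0.012] top z 14.6 ellipse mm [68.9 89.7] caddy x -9.5 y 105.1
```

View pics/p5.png

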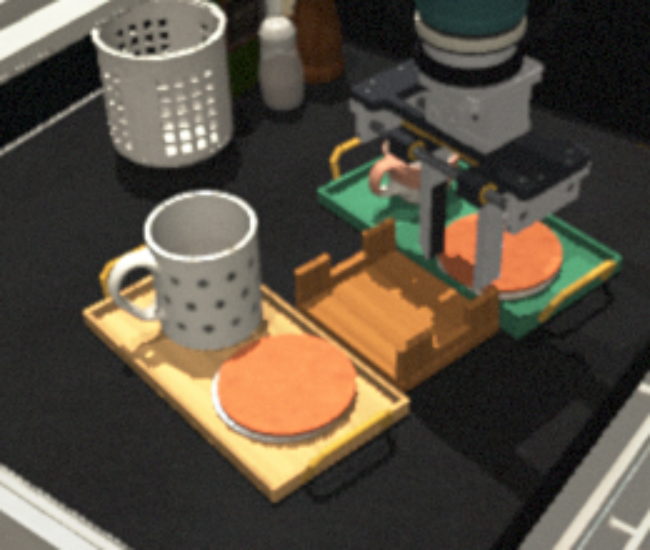

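Both terracotta discs lie on their marble ones and the caddy is empty. I'll lift straight up, draw back, and check from above.

```bash
python3 -m crank '[[0.5,[0.002,0,-0.02],[0,0,0]],[0.5,[0,0,-0.04],[0,0,0]],[0.5,[0,0,-0.04],[0,0,0]],[0.5,[0,0,-0.04],[0,0,0]],[0.5,[0,-0.045,0],[0,0,0]],[0.5,[0,-0.045,0],[0,0,0]],[0.5,[0,-0.045,0],[0,0,0]],[0.5,[0,-0.045,0],[0,0,0]]]'; python3 st.py;python3 - <<'E'
from bench import vision
import cv2
s=vision.snapshot("top");i=s["color"][120:295,195:415,::-1];cv2.imwrite("pics/p6.png",cv2.resize(i,None,fx=3.4,fy=3.4))
E
python3 chk.py 393 202 .016 t;python3 chk.py 285 262 .016 t
```

```text
time: 12.65
tool_pos: [0.3253, 0.0045, 0.1599]
ee_rot: [-3.142, -0.0, 1.343]
wrist_force: [-0.6, -0.2, 1.6]
width: 0.0471
finger_force: 0.0
t 12.7 caddy x -181.7 y -60.8 z 159.9 mm yaw 76.94 [-3.142 -0.   ] F [-0.6 -0.2  1.6] w 0.047
904 slope [-0.002  0.003] top z 14.5 ellipse mm [96.3 97.4] caddy x -3.7 y -109.9
1361 slope [-0.005  0.004] top z 14.6 ellipse mm [96.9 98. ] caddy x -4.5 y 109.5
```

View pics/p6.png

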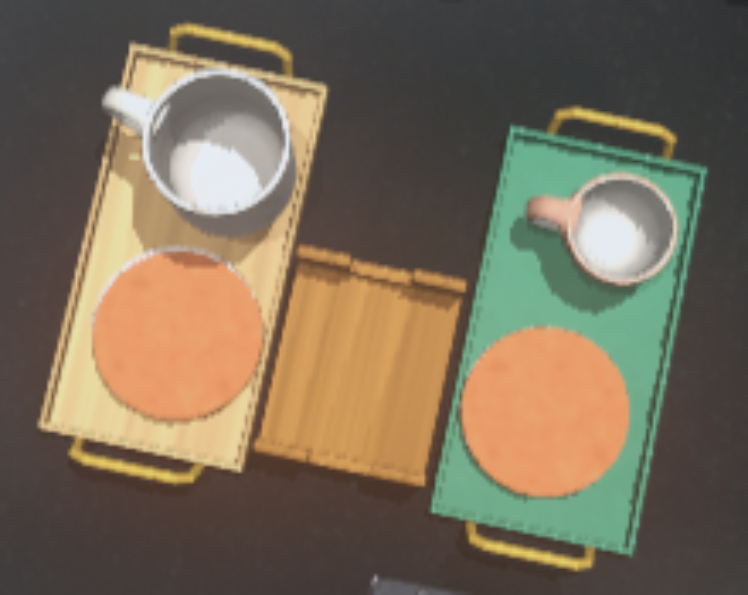

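From above, the terracotta discs sit at crop (178,335) and (546,411), both flat inside the rims, and the cups have not moved. I'll hand the job in.

```bash
python3 -c "
from bench import robot;print(robot.close_job())"
```

```text
the job is handed in; nothing more can be done
None
```

I dealt all four coasters in turn, and each tray now holds a terracotta coaster flat on a marble one, with both cups where they stood. I handed the job in at about 12.7 s of robot time; the hand-in returned no verdict.

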